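# Seat the bead dish on the reader and hold it at a quarter turn

## Robot

A 6-joint arm with a two-finger parallel gripper is mounted at the origin on the work surface. World frame = base frame: x ahead of the robot, y to its left, z up, the work surface at z = 0. Lengths are in m, angles in degrees, forces in N, time in s.
With the tool pointing down it reaches from about 0.4 to 0.825 m from the base axis. Payload 7 kg.
Tool frame: the origin (TCP) lies midway between the tips of the shut fingers; the grasp point (between the pads) lies 19 mm behind it; z points along the fingers, y is the line along which they close (so a half turn about z gives the same grasp; the last joint's range is limited). The gripper opens to 88 mm and grips with 3 to 60 N. Pads are 19 mm wide; open, the fingers measure 130 mm over their backs; the gripper's body (78 mm by 193 mm) begins 47 mm behind the grasp point.
Start: joints at [80.048, 20.546, 0.682, 0, -70.136, -16.507], TCP at [0.301, 0.604, 0.227] pointing down, gripper open.
Joint ranges: [-176.03, 176.03], [-82.01, 121.73], [-58.28, 71.71], [-173.87, 95.51], [-174.79, -0.11], [-173.66, 173.66]. Speed limits (degrees/s): [136.94, 136.94, 172.46, 180, 180, 180].

## Interface

Orientations are given as [roll, pitch, yaw] about the fixed x, y, z axes, in that order (R = Rz(yaw) Ry(pitch) Rx(roll)).
In Python, from plant import ctrl gives the robot as it stands.
- The arm moves only by the tool step_arm, never from a script. Its argument "rows" is a list of rows, each a list of 3 entries, a list of its own where there are three numbers: the closure, from 0 (fully open) to 1 (shut), then the shift along the world's x, y, z in mm, then the turn, a rotation vector about the world's x, y, z in rad. A call has exactly 5 rows; each row is the pose to reach, as a shift and turn from the pose commanded when the call began; what a row does not reach only later rows make up. A row lasts 1/12 s, in which the tool goes at most 41.7 mm and 7.16 degrees, less where a joint would pass 70% of its speed; a pose out of reach is approached as far as the arm can. A call with a gripper value outside its range is refused whole. The fingers move at their own pace and stop on an object; the grip force is fixed at half the most. Time passes only in rows, so rows that repeat a pose let the fingers close, or fill a call up. It gives the time, the measured TCP pose, the force, the opening and the grip force at its end, in the units of the state.
- ctrl.get_obs(): the state, without advancing time (a new reading comes with each control period).
- ctrl.snapshot(name): name is "side" or "top"; returns the picture (420x560x3 uint8, red, green, blue); there is no depth.
- ctrl.camera_model(name): a dict with "intrinsics" (3x3 intrinsics, pixels), "R" (3x3) and "t" (3): a world point X has camera coordinates R X + t. Camera axes: x right, y down, z forward; pixel columns grow to the right and rows downward; lengths in m; the calibration is good to about 2 mm. A picture is of the moment at which its call begins. camera_model takes no time and is no camera call.
- ctrl.close_job(): hands the job in; it is judged then, once.
The state is a dict: "clock": time; "joint_pos": joint angles; "qvel": joint speeds; "tau": joint torques, N m; "tool_pos": TCP position; "orientation": TCP orientation; "force": force on the tool from outside, world axes, zero at the start; "moment": the same for the moment, N m; "opening": finger opening in m; "gripper_force": force on a finger pad.
Only numpy, scipy, OpenCV 4.12 (cv2) and the standard library are available. Lean on these libraries where they do the work, as an engineer would, in place of code of your own. Each camera call takes 0.05 s, during which the arm holds its last target. There are 200 camera calls.

## Task

Lift the bead dish by its bail handle and set it fully down on the reader's turntable, the two pegs through the holes in its ears, with the turntable still at its rest position. Then turn the dish and turntable together a quarter turn anticlockwise (seen from above) and finish while holding it there against the return spring, still gripped. Keep the dish level and the loose steel ball in the middle of it all the way, and leave the bottle, beaker and jar alone.

Things in the scene. Friction and masses are not known exactly. Their poses are not given: they have to be found in the camera images.
- dish_grip (a point): Point to grip: centre of the bead dish's handle bar. The dark steel bail arches over the bowl: uprights at y = +-58 mm, bar along y 121 mm long, 12 mm wide (x), 14 mm high, its centre 80 mm above the dish's underside, right over the bowl's centre. Axes as dish.
- dish: Bead dish, 0.2-0.4 kg, on the bench; origin: centre of underside, z up. Shallow aluminium bowl, 112 mm across, rim 23 mm up, floor sloping up outward about 9 degrees so the ball settles mid-dish. Dark steel foot strip along x, 176 x 36 x 5 mm; its ears have 14 mm through holes at x = +-74 mm. Fits the pegs either way round (a half turn looks the same).
- ball_center (a point): Centre of the loose steel ball, 24 mm across, resting in the middle of the dish under the bar; its top is about 32 mm above the dish's underside. Its axes turn as it rolls.
- turntable_top (a point): Centre of the turntable's top face, on its upright axis, 55 mm above the bench. The reader is a low white box fixed to the bench, 210 x 210 x 43 mm, with a grey disc 184 mm across. Brass pegs stand on the disc at x = +-74 mm, 10 mm thick, 12 mm high, tips tapered. Axes turn with the disc, z up. Seated dish: foot flat on the disc, bar centre 80 mm above this point.
- turntable (a joint): Turntable angle, rad: 0 at the rest stop, where it starts; grows anticlockwise seen from above, up to 2.2. A quarter turn is 1.57. A light spring (0.03 N m at rest, plus 0.03 N m per rad) turns it back when let go.
- reagent: Bystander: amber bottle with cap, 68 mm across, 150 mm high, standing on the bench; origin at the centre of its underside.
- beaker: Bystander: glass beaker, 72 mm across, 90 mm high; origin at the centre of its underside.
- jar: Bystander: white jar, 60 mm across, 75 mm high; origin at the centre of its underside.

How it is judged:
By the outcome, as a careful person would: the job done as asked, in the order asked, and still so for the second after the job is handed in, while the arm keeps its last pose, push and grip.
It also fails if it takes over 58 s, if anything falls off the work surface, if the arm or the gripper's body presses on something with over 40 N, if the wrist force passes 120 N, or if a joint passes its speed limit or range.

## Working session

There is one attempt and no reset: what is moved stays moved. The work goes in short steps, Python scripts to look and compute and a tool call to move; the robot and the scene stay as the last step left them, time stands still between calls to the robot, and variables do not carry over. Pictures are saved under pics/ and viewed, at most 10 in all, crops included, and the job is handed in when it is done.

Besides the shell and the picture viewer there is one more tool, called after ">>>" by a JSON object that holds its "method" and its "body", one argument or row to a line. step_arm: Moves the arm, as the interface text tells. Its arguments: {"type":"object","properties":{"rows":{"type":"array"}},"required":["rows"]}

```bash
mkdir -p pics; python3 - <<'E'
from plant import ctrl
import cv2,numpy as np
for n in("side","top"):
    cv2.imwrite(f"pics/{n}0.png",ctrl.snapshot(n)[:,:,::-1]); m=ctrl.camera_model(n); print(n,np.round(m["intrinsics"],1).tolist(),np.round(m["R"],3).tolist(),np.round(m["t"],3).tolist())
print(ctrl.get_obs())
E
```

```text
side [[415.6, 0.0, 279.9], [0.0, 415.6, 205.8], [0.0, 0.0, 1.0]] [[-0.996, -0.094, 0.004], [-0.049, 0.485, -0.873], [0.08, -0.869, -0.488]] [0.612, 0.094, 0.911]
top [[482.7, 0.0, 276.2], [0.0, 482.7, 207.3], [0.0, 0.0, 1.0]] [[0.003, -1.0, 0.026], [-0.991, -0.007, -0.132], [0.132, -0.025, -0.991]] [-0.02, 0.613, 1.051]
{'clock': 0.1, 'joint_pos': array([ 8.00490181e+01,  2.05859313e+01,  6.38002018e-01, -1.77586447e-02,
       -7.01363851e+01, -1.65067963e+01]), 'qvel': array([-0.05371797, -0.05858058,  0.09533211,  0.03131572,  0.09061191,
       -0.00751169]), 'tau': array([-9.88201173e-04, -5.84162164e+01,  2.93753511e+01,  7.01552242e+00,
        1.02167315e-02, -5.21937795e-05]), 'tool_pos': array([0.30056602, 0.60388386, 0.22572436]), 'orientation': array([ 1.79914417e+02, -7.95121710e-03, -2.64638186e+01]), 'force': array([-0.31852263,  0.49195613,  0.75899127]), 'moment': array([ 0.00475644, -0.03269151, -0.01912136]), 'gripper_force': 0.0, 'opening': 0.08806262087409315}
```

View pics/side0.png

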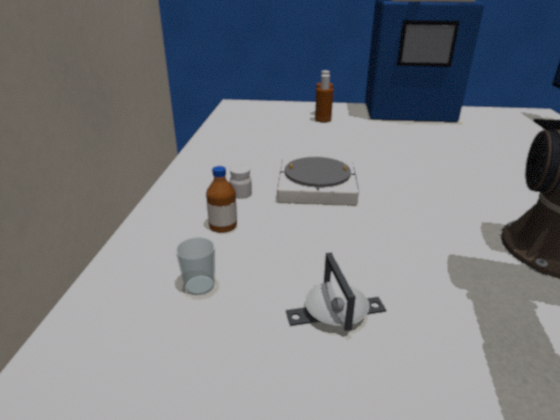

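View pics/top0.png

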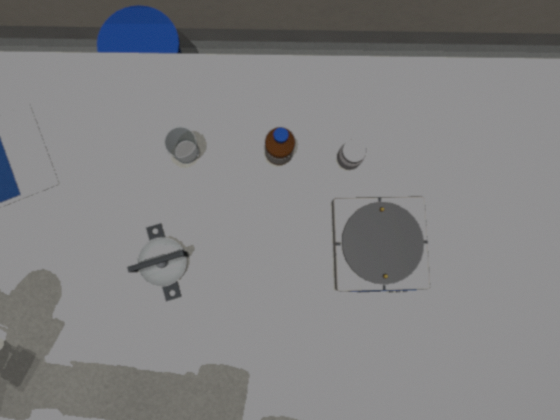

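The side view shows the dish at about (337,303) and the reader at (318,175). The top view shows ear holes near (155,231) and (172,293), bar ends near (130,268) and (187,254), pegs near (381,210) and (385,276). The bottle, beaker and jar stand farther out in x than the dish-to-reader line.

```bash
cat > h.py <<'E'
from plant import ctrl
import cv2,numpy as np
def ray(n,uv,z):
    m=ctrl.camera_model(n);R,t=np.array(m["R"]),np.array(m["t"]);c=-R.T@t
    d=R.T@np.linalg.inv(m["intrinsics"])@[*uv,1.0]
    return c+d*(z-c[2])/d[2]
def tri(uv1,uv2):
    A=[];b=[]
    for n,uv in(("side",uv1),("top",uv2)):
        m=ctrl.camera_model(n);P=np.array(m["intrinsics"])@np.c_[m["R"],m["t"]]
        A.append(P)
    X=cv2.triangulatePoints(A[0],A[1],np.array(uv1,float),np.array(uv2,float)).ravel()
    return X[:3]/X[3]
def blobs(mask,off,lo,hi):
    n,l,s,c=cv2.connectedComponentsWithStats(mask.astype(np.uint8))
    return [(s[i,4],np.round(c[i]+off,2).tolist(), s[i,:4].tolist()) for i in range(1,n) if lo<=s[i,4]<=hi]
E
python3 - <<'E'
from h import *
I=cv2.imread("pics/top0.png");S=cv2.imread("pics/side0.png")
def brass(J,x0,y0,x1,y1):
    C=J[y0:y1,x0:x1].astype(int);return blobs((C[:,:,2]-C[:,:,0]>35),[x0,y0],2,80)
pt=brass(I,335,195,430,292);ps=brass(S,278,155,358,200)
print("pegs",pt,ps)
# holes (bright in dark ear)
def holes(J,x0,y0,x1,y1):
    g=cv2.cvtColor(J,cv2.COLOR_BGR2GRAY);d=(g[y0:y1,x0:x1]<95).astype(np.uint8)
    cs,_=cv2.findContours(d,cv2.RETR_CCOMP,cv2.CHAIN_APPROX_NONE);
    n,l,s,c=cv2.connectedComponentsWithStats(1-d,connectivity=4)
    return [(s[i,4],(c[i]+[x0,y0]).round(2).tolist()) for i in range(1,n) if s[i,4]<120]
print("holes",holes(I,140,215,190,310),holes(S,280,290,395,330))
for p in pt: print("peg",ray("top",p[1],.064).round(4))
for p in ps: print("pegS",ray("side",p[1],.061).round(4))
g=cv2.cvtColor(I,cv2.COLOR_BGR2GRAY)
b=blobs((g[190:300,330:432]<125),[330,190],2000,9000);print(b)
for q in b: print("disc",ray("top",q[1],.055).round(4))
for p in holes(I,140,215,190,310): print("hole",ray("top",p[1],.0035).round(4))
for p in holes(S,280,290,395,330): print("holeS",ray("side",p[1],.0035).round(4))
for n,uvs,z in(("top",((129,268),(187,254)),.087),("side",((326,260),(350,305)),.087)):
    for uv in uvs: print("bar",n,ray(n,uv,z).round(4))
for uv,r in(((180,148),0),((280,160),0),((350,162),0)): print("by",ray("top",uv,0).round(3))
v=np.hstack([cv2.resize(I[210:315,110:210],None,fx=4,fy=4,interpolation=2),cv2.resize(I[192:297,330:430],None,fx=4,fy=4,interpolation=2)])
cv2.imwrite("pics/c1.png",v)
E
```

```text
pegs [(np.int32(11), [381.82, 208.82], [45, 12, 4, 4]), (np.int32(12), [385.33, 275.75], [49, 79, 4, 4])] [(np.int32(10), [290.8, 165.5], [12, 9, 3, 4]), (np.int32(8), [344.5, 167.5], [66, 11, 2, 4])]
holes [(np.int32(28), [154.68, 230.68]), (np.int32(30), [171.83, 292.57])] [(np.int32(32), [374.5, 305.0]), (np.int32(35), [295.4, 316.83])]
peg [ 0.6085 -0.2516  0.064 ]
peg [ 0.4611 -0.2555  0.064 ]
pegS [ 0.6083 -0.2527  0.061 ]
pegS [ 0.4609 -0.2542  0.061 ]
[(np.int32(6041), [379.39, 243.91], [1, 7, 97, 96])]
disc [ 0.531  -0.2464  0.055 ]
hole [0.562  0.2626 0.0035]
hole [0.4212 0.2187 0.0035]
holeS [0.4224 0.2233 0.0035]
holeS [0.5624 0.2668 0.0035]
bar top [0.4758 0.2948 0.087 ]
bar top [0.5057 0.1736 0.087 ]
bar side [0.5142 0.2099 0.087 ]
bar side [0.4783 0.32   0.087 ]
by [0.759 0.211 0.   ]
by [ 0.732 -0.027  0.   ]
by [ 0.729 -0.194  0.   ]
```

View pics/c1.png

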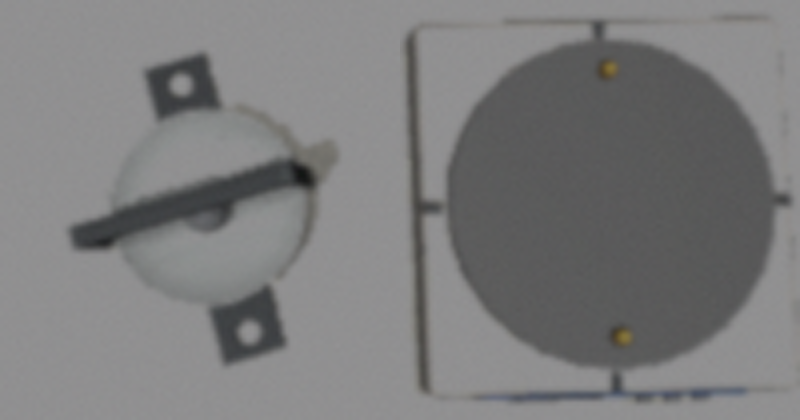

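The peg spacing and the hole spacing both come out at 147.5 mm (148 expected). That puts the dish at (0.492, 0.243) with yaw 17.3°, and the turntable at (0.535, -0.2535) with yaw about 1.2°. Now I'm moving over the dish.

>>> {"method": "step_arm", "body": {
  "rows": [
    [0,[16,-30,-6],[0,0,-0.054]],
    [0,[32,-60,-12],[0,0,-0.108]],
    [0,[48,-90,-18],[0,0,-0.162]],
    [0,[64,-120,-24],[0,0,-0.216]],
    [0,[80,-150,-30],[0,0,-0.27]]
  ]
}}

```text
clock: 0.52
tool_pos: [0.381, 0.4526, 0.1959]
orientation: [180.0, -0.0, -42.1]
force: [1.2, -0.7, -0.3]
opening: 0.0873
gripper_force: 0.0
```

>>> {"method": "step_arm", "body": {
  "rows": [
    [0,[16,-30,-6],[0,0,-0.054]],
    [0,[32,-60,-12],[0,0,-0.108]],
    [0,[48,-90,-18],[0,0,-0.162]],
    [0,[64,-120,-24],[0,0,-0.216]],
    [0,[80,-150,-30],[0,0,-0.27]]
  ]
}}

```text
clock: 0.93
tool_pos: [0.461, 0.3026, 0.1662]
orientation: [180.0, 0.0, -57.5]
force: [0.7, 1.0, 0.0]
opening: 0.0876
gripper_force: 0.0
```

>>> {"method": "step_arm", "body": {
  "rows": [
    [0,[10,-20,-7],[0,0,-0.07]],
    [0,[20,-40,-14],[0,0,-0.14]],
    [0,[28,-55,-20],[0,0,-0.21]],
    [0,[31,-61,-27],[0,0,-0.266]],
    [0,[31,-61,-27],[0,0,-0.266]]
  ]
}}

```text
clock: 1.35
tool_pos: [0.4914, 0.2412, 0.138]
orientation: [179.8, -0.1, -72.9]
force: [0.3, -1.2, -0.5]
opening: 0.0877
gripper_force: 0.0
```

```bash
python3 - <<'E'
from h import *
o=ctrl.get_obs()
for k in("clock","tool_pos","orientation","joint_pos","force"): print(k,np.round(o[k],4))
I=ctrl.snapshot("side")[:,:,::-1];T=ctrl.snapshot("top")[:,:,::-1]
cv2.imwrite("pics/s2.png",I);cv2.imwrite("pics/t2.png",T)
cv2.imwrite("pics/c2.png",np.hstack([cv2.resize(I[190:340,270:405],None,fx=2.9,fy=2.9,interpolation=2),cv2.resize(T[190:340,90:225],None,fx=2.9,fy=2.9,interpolation=2)]))
E
```

```text
clock 1.35
tool_pos [0.4914 0.2412 0.138 ]
orientation [ 1.79841e+02 -5.88000e-02 -7.29204e+01]
joint_pos [ 4.66342e+01  1.30756e+01 -2.23482e+01 -3.34000e-02 -5.47436e+01
 -2.95353e+01]
force [ 0.3147 -1.1658 -0.5299]
```

View pics/c2.png

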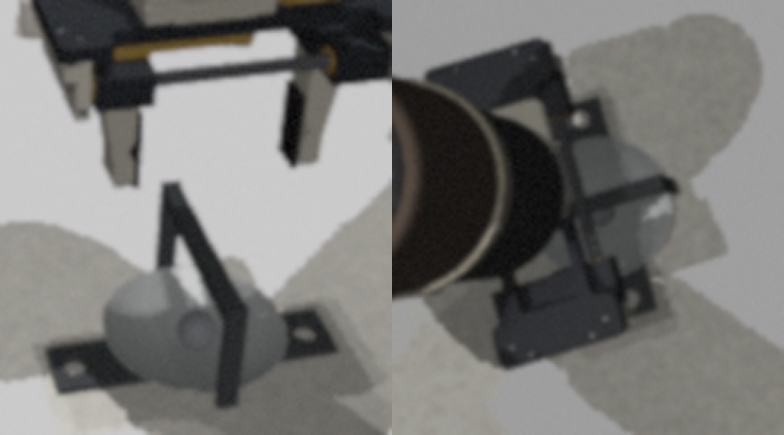

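The side view shows the bar centred between the open fingers, bar middle at crop (205,245) and finger middle at (211,172). The ball sits mid-dish. I'm descending straight down and then closing.

>>> {"method": "step_arm", "body": {
  "rows": [
    [0,[0,0,-10],[0,0,0]],
    [0,[0,1,-22],[0,0,0]],
    [0,[0,1,-34],[0,0,0]],
    [0,[0,1,-45],[0,0,0]],
    [0,[0,1,-54],[0,0,0]]
  ]
}}

```text
clock: 1.87
tool_pos: [0.4912, 0.2449, 0.0845]
orientation: [180.0, -0.0, -72.5]
force: [-0.7, 0.0, -0.6]
opening: 0.0875
gripper_force: 0.0
```

>>> {"method": "step_arm", "body": {
  "rows": [
    [0,[0,0,-8],[0,0,0]],
    [0,[0,0,-15],[0,0,0]],
    [0,[0,0,-20],[0,0,0]],
    [0,[0,0,-23],[0,0,0]],
    [0,[0,0,-23],[0,0,0]]
  ]
}}

```text
clock: 2.28
tool_pos: [0.4915, 0.2441, 0.062]
orientation: [180.0, -0.0, -72.6]
force: [0.1, -0.4, 0.2]
opening: 0.0873
gripper_force: 0.0
```

```bash
python3 - <<'E'
from h import *
o=ctrl.get_obs()
for k in("clock","tool_pos","orientation","force"): print(k,np.round(o[k],4))
I=ctrl.snapshot("side")[:,:,::-1]
cv2.imwrite("pics/c3.png",cv2.resize(I[190:340,250:420],None,fx=3.5,fy=3.5,interpolation=2))
E
```

```text
clock 2.2833
tool_pos [0.4915 0.2441 0.062 ]
orientation [ 1.799574e+02 -2.100000e-02 -7.263310e+01]
force [ 0.1013 -0.4225  0.1578]
```

View pics/c3.png

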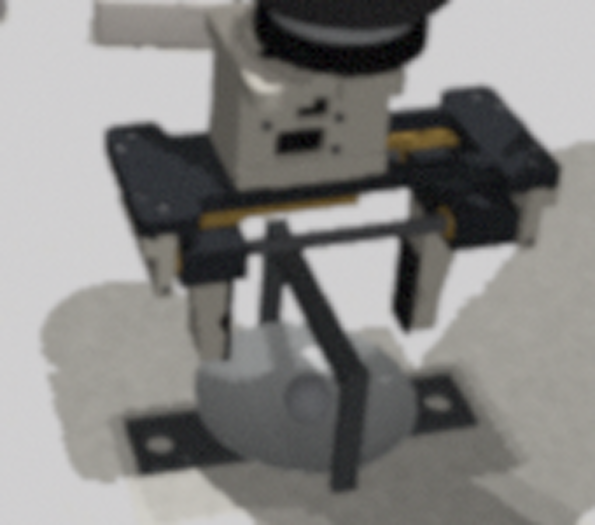

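The bar's middle (about 318,300 in the crop) lies between the pads, so I'm closing gradually.

>>> {"method": "step_arm", "body": {
  "rows": [
    [0.4,[0,0,0],[0,0,0]],
    [0.7,[0,0,0],[0,0,0]],
    [0.75,[0,0,0],[0,0,0]],
    [0.8,[0,0,0],[0,0,0]],
    [0.85,[0,0,0],[0,0,0]]
  ]
}}

```text
clock: 2.75
tool_pos: [0.4918, 0.2443, 0.0628]
orientation: [-180.0, 0.0, -72.6]
force: [0.1, 0.0, -0.5]
opening: 0.0595
gripper_force: 0.0
```

>>> {"method": "step_arm", "body": {
  "rows": [
    [0.88,[0,0,0],[0,0,0]],
    [0.92,[0,0,0],[0,0,0]],
    [1,[0,0,0],[0,0,0]],
    [1,[0,0,0],[0,0,0]],
    [1,[0,0,0],[0,0,0]]
  ]
}}

```text
clock: 3.17
tool_pos: [0.4917, 0.2442, 0.0625]
orientation: [180.0, -0.0, -72.6]
force: [0.1, 0.7, 0.6]
opening: 0.0262
gripper_force: 0.0
```

>>> {"method": "step_arm", "body": {
  "rows": [
    [1,[0,0,0],[0,0,0]],
    [1,[0,0,0],[0,0,0]],
    [1,[0,0,0],[0,0,0]],
    [1,[0,0,0],[0,0,0]],
    [1,[0,0,0],[0,0,0]]
  ]
}}

```text
clock: 3.58
tool_pos: [0.4917, 0.2443, 0.0625]
orientation: [180.0, 0.0, -72.6]
force: [-0.4, -0.7, 0.0]
opening: 0.0122
gripper_force: 30.0
```

>>> {"method": "step_arm", "body": {
  "rows": [
    [1,[0,0,0],[0,0,0]],
    [1,[0,0,1],[0,0,0]],
    [1,[0,0,3],[0,0,0]],
    [1,[0,0,6],[0,0,0]],
    [1,[0,0,10],[0,0,0]]
  ]
}}

```text
clock: 4.0
tool_pos: [0.4915, 0.244, 0.0725]
orientation: [179.9, -0.0, -72.6]
force: [0.8, -0.2, -4.4]
opening: 0.0113
gripper_force: 30.0
```

>>> {"method": "step_arm", "body": {
  "rows": [
    [1,[0,0,5],[0,0,0]],
    [1,[0,0,10],[0,0,0]],
    [1,[0,0,15],[0,0,0]],
    [1,[0,0,18],[0,0,0]],
    [1,[0,0,20],[0,0,0]]
  ]
}}

```text
clock: 4.42
tool_pos: [0.492, 0.2445, 0.0933]
orientation: [-180.0, 0.0, -72.6]
force: [0.8, -0.7, -3.7]
opening: 0.0119
gripper_force: 30.0
```

```bash
python3 - <<'E'
from h import *
o=ctrl.get_obs()
for k in("clock","tool_pos","orientation","force","moment","opening","gripper_force"): print(k,np.round(o[k],4))
I=ctrl.snapshot("side")[:,:,::-1]
cv2.imwrite("pics/c4.png",cv2.resize(I[190:340,250:420],None,fx=3.5,fy=3.5,interpolation=2))
E
```

```text
clock 4.4167
tool_pos [0.492  0.2445 0.0933]
orientation [-1.799524e+02  2.500000e-02 -7.263640e+01]
force [ 0.76   -0.6997 -3.6871]
moment [ 0.0551 -0.0129 -0.0151]
opening 0.0119
gripper_force 29.9977
```

View pics/c4.png

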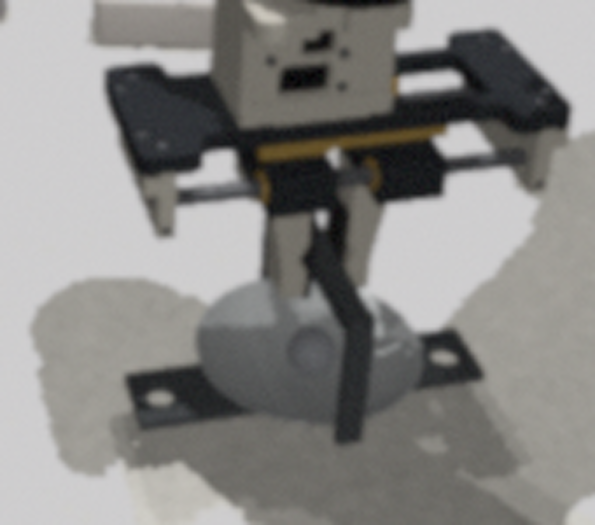

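The dish is lifted and level, with the ball mid-bowl at crop (308,348) and a load of about 3.7 N. I'm carrying it to the reader with gentle speed ramps.

>>> {"method": "step_arm", "body": {
  "rows": [
    [1,[0.3,-3,2],[0,0,-0.002]],
    [1,[1,-9,6],[0,0,-0.005]],
    [1,[1.7,-18,11],[0,0,-0.01]],
    [1,[2.7,-30,17],[0,0,-0.017]],
    [1,[4,-45,24],[0,0,-0.026]]
  ]
}}

```text
clock: 4.88
tool_pos: [0.4957, 0.1981, 0.117]
orientation: [180.0, -0.0, -74.1]
force: [0.2, -0.1, -2.5]
opening: 0.0118
gripper_force: 30.0
```

>>> {"method": "step_arm", "body": {
  "rows": [
    [1,[1.5,-18,8],[0,0,-0.01]],
    [1,[3.2,-38,16],[0,0,-0.021]],
    [1,[5,-60,24],[0,0,-0.033]],
    [1,[7,-84,31],[0,0,-0.046]],
    [1,[9,-108,37],[0,0,-0.06]]
  ]
}}

```text
clock: 5.3
tool_pos: [0.5046, 0.089, 0.1548]
orientation: [-179.9, 0.0, -77.6]
force: [0.9, -0.9, -2.9]
opening: 0.0117
gripper_force: 30.0
```

>>> {"method": "step_arm", "body": {
  "rows": [
    [1,[2,-24,5],[0,0,-0.014]],
    [1,[4,-48,8],[0,0,-0.028]],
    [1,[6,-72,10],[0,0,-0.041]],
    [1,[8,-96,11],[0,0,-0.055]],
    [1,[10,-120,11],[0,0,-0.068]]
  ]
}}

```text
clock: 5.72
tool_pos: [0.5143, -0.0312, 0.1657]
orientation: [-179.9, 0.0, -81.6]
force: [-0.2, 0.3, -3.2]
opening: 0.0118
gripper_force: 30.0
```

>>> {"method": "step_arm", "body": {
  "rows": [
    [1,[2,-24,0],[0,0,-0.014]],
    [1,[4,-48,0],[0,0,-0.028]],
    [1,[6,-72,0],[0,0,-0.041]],
    [1,[8,-96,0],[0,0,-0.055]],
    [1,[10,-120,0],[0,0,-0.068]]
  ]
}}

```text
clock: 6.13
tool_pos: [0.5238, -0.1511, 0.1653]
orientation: [-180.0, 0.0, -85.5]
force: [-0.1, 0.2, -3.5]
opening: 0.0119
gripper_force: 30.0
```

>>> {"method": "step_arm", "body": {
  "rows": [
    [1,[2,-22,0],[0,0,-0.013]],
    [1,[3.6,-41,0],[0,0,-0.024]],
    [1,[5,-57,0],[0,0,-0.033]],
    [1,[6,-70,0],[0,0,-0.04]],
    [1,[7,-80,0],[0,0,-0.046]]
  ]
}}

```text
clock: 6.55
tool_pos: [0.531, -0.2307, 0.165]
orientation: [-180.0, -0.0, -88.1]
force: [0.6, 0.1, -3.0]
opening: 0.0114
gripper_force: 30.0
```

>>> {"method": "step_arm", "body": {
  "rows": [
    [1,[1,-8,0],[0,0,-0.005]],
    [1,[2,-14,0],[0,0,-0.009]],
    [1,[2.5,-19,0],[0,0,-0.012]],
    [1,[3,-23,0],[0,0,-0.014]],
    [1,[3,-25,0],[0,0,-0.015]]
  ]
}}

```text
clock: 6.97
tool_pos: [0.5349, -0.2538, 0.1646]
orientation: [180.0, -0.0, -88.8]
force: [0.2, 0.1, -3.6]
opening: 0.0118
gripper_force: 30.0
```

```bash
python3 - <<'E'
from h import *
o=ctrl.get_obs()
for k in("clock","tool_pos","orientation","force","joint_pos"): print(k,np.round(o[k],4))
I=ctrl.snapshot("side")[:,:,::-1];T=ctrl.snapshot("top")[:,:,::-1]
cv2.imwrite("pics/s5.png",I);cv2.imwrite("pics/t5.png",T)
cv2.imwrite("pics/c5.png",np.hstack([cv2.resize(I[100:220,260:375],None,fx=3.4,fy=3.4,interpolation=2),cv2.resize(T[180:300,320:435],None,fx=3.4,fy=3.4,interpolation=2)]))
E
```

```text
clock 6.9667
tool_pos [ 0.5349 -0.2538  0.1646]
orientation [ 1.79996e+02 -3.00000e-04 -8.88428e+01]
force [ 0.1624  0.0782 -3.627 ]
joint_pos [-6.48460e+00  1.55268e+01 -1.50536e+01  1.00000e-03 -5.94236e+01
  7.64130e+00]
```

View pics/c5.png

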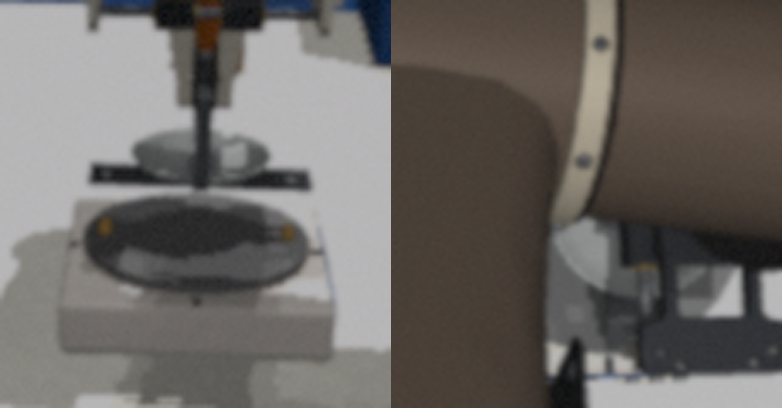

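The side view shows the level dish just above the disc, ears spanning crop x of 90 to 310, pegs at (105,228) and (288,231). The arm hides the top view. I'm lowering to about 5 mm above the pegs, then measuring from the side.

>>> {"method": "step_arm", "body": {
  "rows": [
    [1,[0,0,-3],[0,0,0]],
    [1,[0,0,-9],[0,0,0]],
    [1,[0,0,-17],[0,0,0]],
    [1,[0,0,-24],[0,0,0]],
    [1,[0,0,-28],[0,0,0]]
  ]
}}

```text
clock: 7.48
tool_pos: [0.534, -0.2533, 0.1349]
orientation: [179.9, 0.0, -88.9]
force: [-0.3, 0.8, -3.1]
opening: 0.0117
gripper_force: 30.0
```

```bash
python3 - <<'E'
from h import *
o=ctrl.get_obs()
for k in("clock","tool_pos","orientation"): print(k,np.round(o[k],4))
I=ctrl.snapshot("side")[:,:,::-1].copy()
cv2.imwrite("pics/s6.png",I)
zt=o["tool_pos"][2]-.0625+.005; print("z ear top",zt)
g=cv2.cvtColor(I,cv2.COLOR_BGR2GRAY)
m=ctrl.camera_model("side");
def proj(X): 
    p=m["intrinsics"]@(np.array(m["R"])@X+m["t"]);return p[:2]/p[2]
c,d=np.array([.5347,-.2535,zt]),np.array([np.cos(.02),np.sin(.02),0])
n=np.array([-d[1],d[0],0])
for s in(1,-1):
    print("expect hole",proj(c+s*.074*d).round(2),"end corners",proj(c+s*.088*d+.018*n).round(1),proj(c+s*.088*d-.018*n).round(1))
cv2.imwrite("pics/c6.png",cv2.resize(I[130:210,270:370],None,fx=7,fy=7,interpolation=2))
E
```

```text
clock 7.4833
tool_pos [ 0.534  -0.2533  0.1349]
orientation [ 1.798913e+02  3.470000e-02 -8.885040e+01]
z ear top 0.07737733914155054
expect hole [290.76 160.1 ] end corners [285.3 162.5] [286.1 157.4]
expect hole [345.05 161.86] end corners [350.7 164.7] [349.7 159.5]
```

View pics/c6.png

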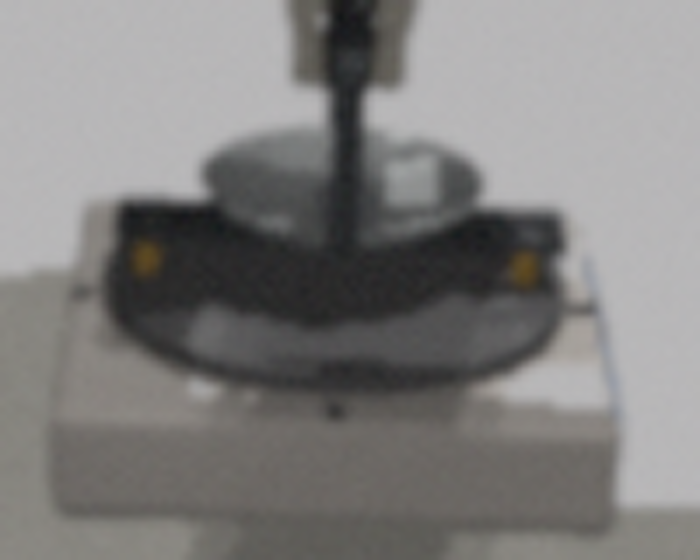

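In this crop the strip ends sit near x=120 and 562 and the pegs at (146,258) and (525,268). It suggests an offset of a couple of mm, so I'm taking sub-pixel edges.

```bash
python3 - <<'E'
from h import *
I=cv2.imread("pics/s6.png");S0=cv2.imread("pics/side0.png");S4=cv2.imread("pics/s5.png")
m=ctrl.camera_model("side")
def proj(X): 
    p=m["intrinsics"]@(np.array(m["R"])@X+m["t"]);return p[:2]/p[2]
g=cv2.cvtColor(I,cv2.COLOR_BGR2GRAY).astype(int)
print("cols 283..306");print(g[154:172,283:306]);print("cols 336..356");print(g[154:172,336:356])
def br(J):
    C=J[155:185,278:358].astype(float);w=np.clip(C[:,:,2]-C[:,:,0]-20,0,None)
    for a,b in((0,40),(40,80)):
        W=w[:,a:b];yy,xx=np.mgrid[:30,a:b];print("brass",(W*xx).sum()/W.sum()+278,(W*yy).sum()/W.sum()+155)
br(S0);br(I)
for z in(.0655,.061,.055):print([proj(np.array([x,y,z])).round(2).tolist() for x,y in((.6085,-.252),(.461,-.255))])
o=ctrl.get_obs();p=o["tool_pos"];print(p)
for dz in(.0775-.0135,):pass
u=np.array([p[0],p[1],p[2]-.0625])
print("bar mid exp",proj(u+[0,0,.08]),"rim c",proj(u+[0,0,.023]),"rim L/R",proj(u+[.056,0,.023]),proj(u+[-.056,0,.023]))
E
```

```text
cols 283..306
[[183 182 183 183 184 183 183 184 183 183 181 182 183 183 176 149 105  82
   78  80  77  82  82]
 [182 182 183 181 182 182 182 182 183 183 182 184 182 183 175 149 105  78
   77  78  77  80  79]
 [181 182 182 182 181 179 180 179 179 179 179 181 182 183 178 158 121  88
   76  77  77  77  81]
 [179 179 177 174 166 159 159 159 160 158 160 168 172 173 172 161 134  97
   76  75  75  78  75]
 [166 162 160 148 127 114 114 112 112 114 115 124 130 133 132 126 106  80
   67  72  77  75  78]
 [147 144 137 115  80  56  60  57  58  58  59  65  68  67  69  67  58  50
   57  71  79  79  79]
 [135 133 126  96  57  32  30  34  35  37  33  32  32  29  35  29  32  29
   41  61  74  81  82]
 [131 130 120  88  49  34  31  34  41  34  35  30  26  28  29  32  31  29
   35  43  55  66  71]
 [131 129 117  85  47  34  32  34  36  34  32  31  31  34  31  33  30  31
   26  34  38  44  52]
 [131 130 118  88  54  35  36  36  40  40  37  33  35  32  33  35  34  33
   31  36  32  32  38]
 [132 132 121  89  54  41  49  50  49  44  39  36  40  41  39  38  37  36
   37  35  38  36  37]
 [134 128 112  80  
[... 1964 characters left out ...]
 42  46  55  63  71  69  68  59  52  69  96 139 168 173 160
  160 173]
 [ 45  42  43  38  45  51  54  59  62  61  53  47  58  84 119 153 167 163
  159 171]
 [ 49  44  43  45  51  55  56  58  56  58  56  55  58  78 110 146 162 163
  156 165]]
brass 290.60689655172416 165.6689655172414
brass 344.5157068062827 167.57329842931938
brass 290.43042071197414 166.41747572815535
brass 344.4634146341464 167.9420731707317
[[290.75, 164.09], [344.59, 165.87]]
[[290.73, 165.59], [344.46, 167.38]]
[[290.69, 167.58], [344.29, 169.38]]
[ 0.53373866 -0.25331309  0.13439862]
bar mid exp [319.51810782 134.95378748] rim c [318.45931616 155.04123467] rim L/R [297.83962793 154.2322533 ] [339.24342464 155.85666682]
```

The strip ends match the expected position within about 0.3 mm in x and about 1.5 mm in y, inside the tapered clearance. I'm lowering slowly and watching the force.

>>> {"method": "step_arm", "body": {
  "rows": [
    [1,[0.5,-0.5,-1],[0,0,0]],
    [1,[1,-0.5,-3],[0,0,0]],
    [1,[1,-0.5,-5],[0,0,0]],
    [1,[1,-0.5,-7],[0,0,0]],
    [1,[1,-0.5,-8],[0,0,0]]
  ]
}}

```text
clock: 7.95
tool_pos: [0.5357, -0.2542, 0.1284]
orientation: [180.0, 0.0, -88.9]
force: [-0.4, -0.1, -2.3]
opening: 0.0117
gripper_force: 30.0
```

>>> {"method": "step_arm", "body": {
  "rows": [
    [1,[0,0,-0.5],[0,0,0]],
    [1,[0,0,-1],[0,0,0]],
    [1,[0,0,-1.5],[0,0,0]],
    [1,[0,0,-2],[0,0,0]],
    [1,[0,0,-2],[0,0,0]]
  ]
}}

```text
clock: 8.37
tool_pos: [0.5358, -0.2542, 0.1267]
orientation: [-180.0, 0.0, -88.9]
force: [-0.3, 1.1, -1.1]
opening: 0.0119
gripper_force: 30.0
```

>>> {"method": "step_arm", "body": {
  "rows": [
    [1,[0,0,-0.5],[0,0,0]],
    [1,[0,0,-1],[0,0,0]],
    [1,[0,0,-1.5],[0,0,0]],
    [1,[0,0,-1.5],[0,0,0]],
    [1,[0,0,-1.5],[0,0,0]]
  ]
}}

```text
clock: 8.78
tool_pos: [0.5357, -0.254, 0.1248]
orientation: [180.0, 0.0, -88.9]
force: [-0.6, 2.5, -1.9]
opening: 0.0119
gripper_force: 30.0
```

```bash
python3 - <<'E'
from h import *
o=ctrl.get_obs()
for k in("clock","tool_pos","orientation","force","moment"): print(k,np.round(o[k],4))
I=ctrl.snapshot("side")[:,:,::-1].copy()
cv2.imwrite("pics/c7.png",cv2.resize(I[130:210,270:370],None,fx=7,fy=7,interpolation=2))
E
```

```text
clock 8.7833
tool_pos [ 0.5357 -0.254   0.1248]
orientation [ 1.799883e+02  2.440000e-02 -8.885680e+01]
force [-0.5815  2.518  -1.9056]
moment [1.1342 0.0068 0.0628]
```

View pics/c7.png

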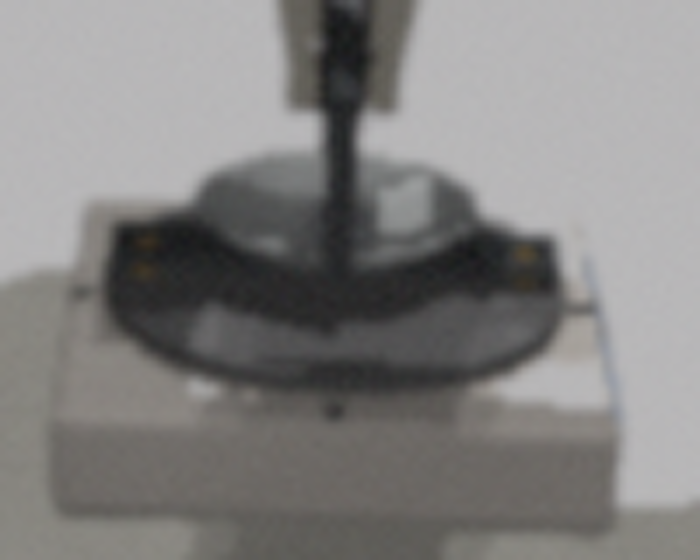

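The brass peg tips now show above and below both ears, so the pegs are in the holes. The +y force of 2.5 N means the dish should move +y slightly.

>>> {"method": "step_arm", "body": {
  "rows": [
    [1,[0,0.5,0],[0,0,0]],
    [1,[0,1,0],[0,0,0]],
    [1,[0,1.5,0],[0,0,0]],
    [1,[0,1.5,-0.5],[0,0,0]],
    [1,[0,1.5,-1],[0,0,0]]
  ]
}}

```text
clock: 9.25
tool_pos: [0.5358, -0.2529, 0.124]
orientation: [-180.0, -0.0, -88.9]
force: [-0.5, 0.6, -3.0]
opening: 0.0115
gripper_force: 30.0
```

>>> {"method": "step_arm", "body": {
  "rows": [
    [1,[0,0,-0.5],[0,0,0]],
    [1,[0,0,-1],[0,0,0]],
    [1,[0,0,-1.5],[0,0,0]],
    [1,[0,0,-2],[0,0,0]],
    [1,[0,0,-2],[0,0,0]]
  ]
}}

```text
clock: 9.67
tool_pos: [0.5357, -0.2527, 0.1219]
orientation: [180.0, 0.0, -88.9]
force: [0.9, 0.5, -3.1]
opening: 0.0117
gripper_force: 30.0
```

```bash
python3 - <<'E'
from h import *
o=ctrl.get_obs()
for k in("tool_pos","orientation","force","moment"): print(k,np.round(o[k],4))
E
```

```text
tool_pos [ 0.5357 -0.2527  0.1219]
orientation [ 1.799893e+02  3.000000e-03 -8.885900e+01]
force [ 0.9028  0.5469 -3.0753]
moment [ 0.1344 -0.0414 -0.0156]
```

>>> {"method": "step_arm", "body": {
  "rows": [
    [1,[0,0.5,-0.5],[0,0,0]],
    [1,[0,0.5,-1],[0,0,0]],
    [1,[0,0.5,-1.7],[0,0,0]],
    [1,[0,0.5,-2.4],[0,0,0]],
    [1,[0,0.5,-3],[0,0,0]]
  ]
}}

```text
clock: 10.08
tool_pos: [0.5358, -0.2522, 0.119]
orientation: [180.0, -0.0, -88.9]
force: [0.4, 0.6, -3.1]
opening: 0.0119
gripper_force: 30.0
```

>>> {"method": "step_arm", "body": {
  "rows": [
    [1,[0,0,-0.3],[0,0,0]],
    [1,[0,0,-0.6],[0,0,0]],
    [1,[0,0,-1],[0,0,0]],
    [1,[0,0,-1.2],[0,0,0]],
    [1,[0,0,-1.2],[0,0,0]]
  ]
}}

```text
clock: 10.5
tool_pos: [0.5357, -0.2522, 0.1178]
orientation: [180.0, 0.0, -88.9]
force: [0.3, 0.1, -4.1]
opening: 0.0115
gripper_force: 30.0
```

>>> {"method": "step_arm", "body": {
  "rows": [
    [1,[0,0,-0.2],[0,0,0]],
    [1,[0,0,-0.4],[0,0,0]],
    [1,[0,0,-0.6],[0,0,0]],
    [1,[0,0,-0.8],[0,0,0]],
    [1,[0,0,-0.8],[0,0,0]]
  ]
}}

```text
clock: 10.92
tool_pos: [0.5359, -0.2523, 0.1175]
orientation: [-180.0, -0.0, -88.8]
force: [-1.0, 1.7, 2.1]
opening: 0.0115
gripper_force: 30.0
```

```bash
python3 - <<'E'
from h import *
o=ctrl.get_obs()
for k in("tool_pos","orientation","force","moment"): print(k,np.round(o[k],4))
E
```

```text
tool_pos [ 0.5359 -0.2523  0.1175]
orientation [-1.79979e+02 -1.31000e-02 -8.88463e+01]
force [-0.9568  1.725   2.1236]
moment [ 0.5208  0.6128 -0.0092]
```

>>> {"method": "step_arm", "body": {
  "rows": [
    [1,[0,0,-0.2],[0,0,0]],
    [1,[0,0,-0.4],[0,0,0]],
    [1,[0,0,-0.4],[0,0,0]],
    [1,[0,0,-0.4],[0,0,0]],
    [1,[0,0,-0.4],[0,0,0]]
  ]
}}

```text
clock: 11.33
tool_pos: [0.5359, -0.2523, 0.1175]
orientation: [-180.0, -0.0, -88.8]
force: [-3.7, 1.6, 6.0]
opening: 0.012
gripper_force: 30.0
```

```bash
python3 - <<'E'
from h import *
o=ctrl.get_obs()
for k in("tool_pos","orientation","force","moment"): print(k,np.round(o[k],4))
I=ctrl.snapshot("side")[:,:,::-1].copy()
cv2.imwrite("pics/c8.png",cv2.resize(I[130:210,270:370],None,fx=7,fy=7,interpolation=2))
E
```

```text
tool_pos [ 0.5359 -0.2523  0.1175]
orientation [-1.799664e+02 -1.980000e-02 -8.883870e+01]
force [-3.7066  1.6055  5.953 ]
moment [ 0.8028  1.0915 -0.0349]
```

View pics/c8.png

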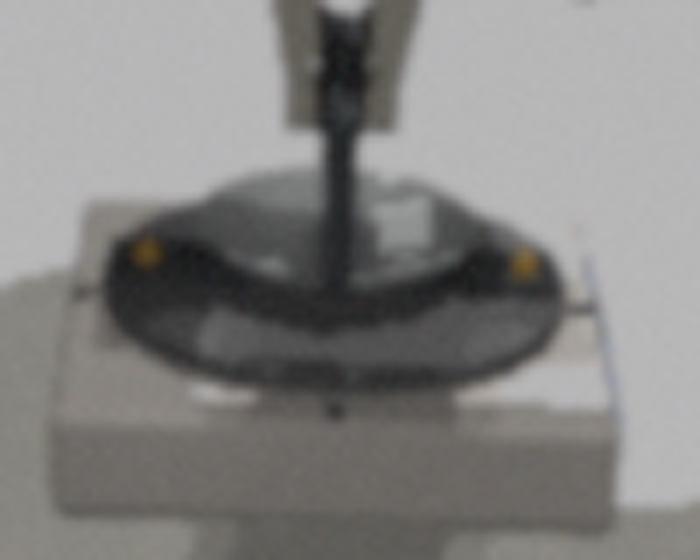

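The dish is seated: both pegs stand up through the ears at crop (148,250) and (525,263), and z has stopped at 0.1175. I'm easing the x side force and the press, then turning.

>>> {"method": "step_arm", "body": {
  "rows": [
    [1,[-0.4,0,0.2],[0,0,0]],
    [1,[-0.8,0,0.4],[0,0,0]],
    [1,[-1,0,0.4],[0,0,0]],
    [1,[-1,0,0.4],[0,0,0]],
    [1,[-1,0,0.4],[0,0,0]]
  ]
}}

```text
clock: 11.8
tool_pos: [0.5358, -0.2523, 0.1175]
orientation: [-179.9, -0.0, -88.8]
force: [2.9, 0.6, 3.0]
opening: 0.0119
gripper_force: 30.0
```

```bash
python3 - <<'E'
from h import *
o=ctrl.get_obs()
for k in("tool_pos","orientation","force","moment"): print(k,np.round(o[k],4))
E
```

```text
tool_pos [ 0.5358 -0.2523  0.1175]
orientation [-1.798925e+02 -2.620000e-02 -8.883250e+01]
force [2.9021 0.5535 2.9815]
moment [ 0.5536 -1.0616 -0.0206]
```

>>> {"method": "step_arm", "body": {
  "rows": [
    [1,[0,0,0],[0,0,0.01]],
    [1,[0,0,0],[0,0,0.03]],
    [1,[0,0,0],[0,0,0.06]],
    [1,[0,0,0],[0,0,0.1]],
    [1,[0,0,0],[0,0,0.15]]
  ]
}}

```text
clock: 12.22
tool_pos: [0.5355, -0.2522, 0.1175]
orientation: [-179.9, -0.0, -80.1]
force: [3.3, 2.0, 4.5]
opening: 0.0119
gripper_force: 30.0
```

```bash
python3 - <<'E'
from h import *
o=ctrl.get_obs()
for k in("tool_pos","orientation","force","moment"): print(k,np.round(o[k],4))
E
```

```text
tool_pos [ 0.5355 -0.2522  0.1175]
orientation [-1.799187e+02 -2.980000e-02 -8.007500e+01]
force [3.3292 2.049  4.5245]
moment [ 0.8074 -1.2139  0.0194]
```

>>> {"method": "step_arm", "body": {
  "rows": [
    [1,[0.2,0,0],[0,0,0.06]],
    [1,[0.4,0.2,0],[0,0,0.13]],
    [1,[0.5,0.3,0],[0,0,0.21]],
    [1,[0.5,0.3,0],[0,0,0.29]],
    [1,[0.5,0.3,0],[0,0,0.37]]
  ]
}}

```text
clock: 12.63
tool_pos: [0.535, -0.2521, 0.1175]
orientation: [180.0, -0.0, -58.8]
force: [-0.7, 1.0, 7.4]
opening: 0.0116
gripper_force: 30.0
```

>>> {"method": "step_arm", "body": {
  "rows": [
    [1,[0,0,0],[0,0,0.08]],
    [1,[0,0,0],[0,0,0.16]],
    [1,[0,0,0],[0,0,0.24]],
    [1,[0,0,0],[0,0,0.32]],
    [1,[0,0,0],[0,0,0.4]]
  ]
}}

```text
clock: 13.05
tool_pos: [0.5345, -0.2523, 0.1175]
orientation: [179.9, 0.0, -35.8]
force: [-0.3, 0.3, 7.0]
opening: 0.0116
gripper_force: 30.0
```

>>> {"method": "step_arm", "body": {
  "rows": [
    [1,[0,0,0],[0,0,0.08]],
    [1,[0,0,0],[0,0,0.16]],
    [1,[0,0,0],[0,0,0.24]],
    [1,[0,0,0],[0,0,0.32]],
    [1,[0,0,0],[0,0,0.4]]
  ]
}}

```text
clock: 13.47
tool_pos: [0.5341, -0.2526, 0.1175]
orientation: [179.9, 0.1, -12.9]
force: [-1.8, -1.7, 8.0]
opening: 0.0117
gripper_force: 30.0
```

>>> {"method": "step_arm", "body": {
  "rows": [
    [1,[0,0,0],[0,0,0.08]],
    [1,[0,0,0],[0,0,0.15]],
    [1,[0,0,0],[0,0,0.2]],
    [1,[0,0,0],[0,0,0.24]],
    [1,[0,0,0],[0,0,0.27]]
  ]
}}

```text
clock: 13.88
tool_pos: [0.534, -0.2529, 0.1175]
orientation: [179.9, 0.1, 2.4]
force: [-2.5, -2.0, 7.4]
opening: 0.0119
gripper_force: 30.0
```

```bash
python3 - <<'E'
from h import *
o=ctrl.get_obs()
for k in("clock","tool_pos","orientation","force","moment","joint_pos"): print(k,np.round(o[k],4))
I=ctrl.snapshot("side")[:,:,::-1].copy();T=ctrl.snapshot("top")[:,:,::-1].copy()
cv2.imwrite("pics/s9.png",I);cv2.imwrite("pics/t9.png",T)
for n,J,(x0,y0,x1,y1) in(("side",I,(278,150,358,192)),("top",T,(325,185,440,300))):
    C=J[y0:y1,x0:x1].astype(int)
    for b in blobs(C[:,:,2]-C[:,:,0]>25,[x0,y0],2,100): print(n,b,ray(n,b[1],.064).round(4))
cv2.imwrite("pics/c9.png",np.hstack([cv2.resize(I[120:220,265:375],None,fx=3.6,fy=3.6,interpolation=2),cv2.resize(T[190:290,325:435],None,fx=3.6,fy=3.6,interpolation=2)]))
E
```

```text
clock 13.8833
tool_pos [ 0.534  -0.2529  0.1175]
orientation [1.799405e+02 1.158000e-01 2.429200e+00]
force [-2.4889 -1.9501  7.445 ]
moment [-1.1951  0.9009 -0.098 ]
joint_pos [-6.34870e+00  1.80480e+01 -1.84122e+01  9.50000e-02 -5.36452e+01
  9.87216e+01]
side (np.int32(19), [318.21, 178.0], [38, 26, 5, 5]) [ 0.5318 -0.1732  0.064 ]
top (np.int32(85), [369.52, 210.44], [41, 14, 8, 23]) [ 0.6047 -0.224   0.064 ]
top (np.int32(2), [368.5, 223.0], [43, 38, 2, 1]) [ 0.5766 -0.2211  0.064 ]
```

View pics/c9.png

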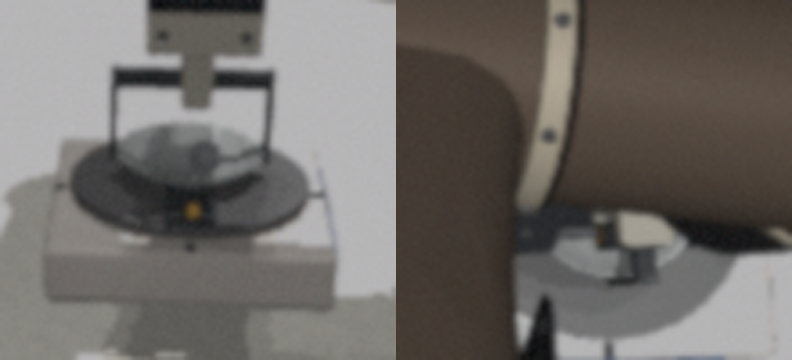

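That shows the peg in front at side pixel (318,178), the bowl's middle near crop x=193, and the ball near 205, still in the middle region. I'm out of picture views (one over the 10, in fact). From here I'll let it settle and check the ball by numbers only.

>>> {"method": "step_arm", "body": {
  "rows": [
    [1,[0.3,0.3,0.2],[0,0,0]],
    [1,[0.6,0.6,0.3],[0,0,0]],
    [1,[0.6,0.6,0.3],[0,0,0]],
    [1,[0.6,0.6,0.3],[0,0,0]],
    [1,[0.6,0.6,0.3],[0,0,0]]
  ]
}}

```text
clock: 14.4
tool_pos: [0.5345, -0.2525, 0.1176]
orientation: [179.9, 0.1, 2.3]
force: [-2.6, -4.1, 5.0]
opening: 0.0112
gripper_force: 30.0
```

>>> {"method": "step_arm", "body": {
  "rows": [
    [1,[0,0,0],[0,0,0]],
    [1,[0,0,0],[0,0,0]],
    [1,[0,0,0],[0,0,0]],
    [1,[0,0,0],[0,0,0]],
    [1,[0,0,0],[0,0,0]]
  ]
}}

```text
clock: 14.82
tool_pos: [0.5345, -0.2524, 0.1176]
orientation: [179.9, 0.1, 2.3]
force: [-2.1, -3.8, 5.3]
opening: 0.0118
gripper_force: 30.0
```

```bash
python3 - <<'E'
from h import *
o=ctrl.get_obs()
for k in("clock","tool_pos","orientation","force","moment"): print(k,np.round(o[k],4))
I=ctrl.snapshot("side")[:,:,::-1].copy();cv2.imwrite("pics/s10.png",I)
m=ctrl.camera_model("side")
def proj(X): 
    p=m["intrinsics"]@(np.array(m["R"])@X+m["t"]);return (p[:2]/p[2]).round(1)
print("ball exp",proj([.5345,-.2525,.075]),"rim c",proj([.5345,-.2525,.078]))
for J in(cv2.imread("pics/s9.png"),I):
    g=cv2.cvtColor(J,cv2.COLOR_BGR2GRAY).astype(int);print(g[153:173:1,306:338])
    C=J[150:192,278:358].astype(int);print([b[:2] for b in blobs(C[:,:,2]-C[:,:,0]>25,[278,150],2,100)])
E
```

```text
clock 14.8167
tool_pos [ 0.5345 -0.2524  0.1176]
orientation [1.799414e+02 1.403000e-01 2.293900e+00]
force [-2.1171 -3.7803  5.2826]
moment [-1.518   0.8878 -0.0808]
ball exp [317.8 161.9] rim c [317.9 160.9]
[[178 178 177 175 173 174 167 166 167 168 170 167 168 171 174 176 176 176
  179 181 181 182 181 181 181 182 181 182 182 181 180 174]
 [166 160 154 148 144 141 141 139 143 148 149 148 149 151 152 156 158 160
  170 176 179 179 179 179 182 181 182 182 182 180 183 173]
 [141 131 124 111 107 107 112 119 126 132 132 133 131 132 132 131 135 144
  160 167 167 166 168 170 176 179 180 181 180 183 181 171]
 [123 116 107  99  92  96 104 114 121 126 126 129 127 127 128 127 127 134
  154 160 155 152 151 155 164 170 173 178 180 181 179 167]
 [117 106  99  95  92  91 104 114 120 124 126 127 126 125 123 123 122 127
  146 155 148 145 145 146 149 154 157 167 177 179 177 162]
 [106  96  94  89  91  91 103 113 119 124 124 123 121 117 115 114 111 120
  140 148 147 144 144 141 142 140 144 152 163 172 172 155]
 [100  91  91  88  88  92 100 108 114 119 117 115 111 103  94  89  92 101
  124 138 143 143 
[... 3798 characters left out ...]
]
 [ 71  71  73  69  68  68  69  72  68  68  71  73  74  70  69  71  77  93
  112 120 121 119 119 112 100  92  82  66  55  59  66  76]
 [ 58  62  63  64  62  66  69  70  71  68  71  78  74  71  69  80  84  94
  100 105 103  95  92  86  71  64  53  46  44  49  55  62]
 [ 48  52  57  52  59  62  62  66  66  66  68  73  70  65  68  73  79  80
   80  78  74  67  62  56  53  47  43  41  47  57  66  73]
 [ 43  42  47  48  46  49  48  51  53  56  58  59  58  58  56  57  58  55
   57  53  52  51  49  43  41  43  38  41  54  69  76  84]
 [ 43  43  42  40  36  32  34  37  41  44  44  43  43  44  42  39  40  44
   42  42  45  47  43  44  40  40  45  49  62  74  81  80]]
[(np.int32(21), [318.0, 178.0])]
```

The ball's dark disc is near (321,163), while the dish centre projects to (318,162). I'm comparing that with the initial frame and watching whether it moves.

>>> {"method": "step_arm", "body": {
  "rows": [
    [1,[0,0,0],[0,0,0]],
    [1,[0,0,0],[0,0,0]],
    [1,[0,0,0],[0,0,0]],
    [1,[0,0,0],[0,0,0]],
    [1,[0,0,0],[0,0,0]]
  ]
}}

```text
clock: 15.28
tool_pos: [0.5345, -0.2524, 0.1176]
orientation: [179.9, 0.1, 2.3]
force: [-1.7, -3.9, 5.9]
opening: 0.0118
gripper_force: 30.0
```

```bash
python3 - <<'E'
from h import *
I=ctrl.snapshot("side")[:,:,::-1].copy();cv2.imwrite("pics/s11.png",I)
m=ctrl.camera_model("side")
def proj(X): 
    p=m["intrinsics"]@(np.array(m["R"])@X+m["t"]);return (p[:2]/p[2]).round(1)
print("initial ball exp",proj([.4922,.244,.02]),"rim",proj([.4922,.244,.023]))
g0=cv2.cvtColor(cv2.imread("pics/side0.png"),cv2.COLOR_BGR2GRAY).astype(int);print(g0[292:316:2,322:354])
for f in("s9","s10","s11"):
    g=cv2.cvtColor(cv2.imread(f"pics/{f}.png"),cv2.COLOR_BGR2GRAY).astype(int);print(f,g[160,310:330],g[163,310:330],g[166,310:330])
E
```

```text
initial ball exp [336.4 303.3] rim [336.5 302. ]
[[128 118 115 114 110 110 131 145 150 152 152 157 165 171 175 178 176 178
  175 160 124  67  32  40  59  64  72  70  69  75 103 141]
 [145 122 115 115 113 109 119 134 146 150 151 153 157 167 172 174 176 176
  177 174 159 128  79  39  45  56  68  69  69  72  84 101]
 [160 138 119 113 116 109 110 127 142 147 149 148 148 152 156 158 161 166
  170 172 170 159 127  77  39  39  58  65  67  67  67  66]
 [168 148 123 113 113 114 113 118 135 142 138 120  99  86  87 103 114 118
  127 138 153 163 155 124  78  37  36  46  45  43  46  41]
 [172 163 141 118 112 112 113 117 120 113 100  86  78  72  77  99 115 121
  120 121 129 144 157 152 123  77  43  38  42  38  39  44]
 [170 167 156 134 115 112 111 113 104  87  78  80  83  80  76  87 108 122
  122 118 119 126 141 150 128  82  42  36  34  40  39  47]
 [168 169 163 144 120 109 111 111 105  86  70  76  82  80  79  82 101 110
  110 109 110 113 127 142 119  72  38  34  41  34  41  54]
 [165 168 167 159 137 115 107 108 105  91  71  72  73  76  77  78  87  97
   99  99  94 106 136 146 119  67  38  40  37 
[... 603 characters left out ...]
84  98 118 135 143
 142 141] [ 82  84  83  84  83  83  82  77  68  66  71  76  78  77  79  87  96 104
 108 108] [ 77  76  74  77  76  77  78  74  69  65  65  66  68  70  82 103 120 126
 128 126]
s10 [ 87  90  95  96 100 101 101  98  92  86  75  74  74  83  98 122 137 144
 143 141] [ 83  82  84  86  82  85  81  76  69  68  74  75  77  80  84  93 103 110
 112 109] [ 78  76  75  72  75  79  76  77  69  66  65  64  70  76  87 104 120 127
 128 125]
s11 [ 87  89  93  98  97 102  99  98  92  83  75  77  78  81  99 122 137 144
 143 140] [ 83  83  83  84  83  87  81  76  67  69  72  72  75  78  86  95 104 107
 110 108] [ 77  76  76  76  75  76  75  76  70  64  68  66  71  78  88 105 121 125
 127 127]
```

The ball is stationary, within about 7 mm of centre, with the dish level. The peg position gives a turn of about 90.6°, and the wrist moment of -0.08 N m matches the spring's 0.077, so I'm handing it in.

```bash
python3 -c "
from plant import ctrl
print(ctrl.close_job())"
```

```text
the job is handed in; nothing more can be done
None
```

The job is handed in with no verdict returned: the dish is seated on both pegs, turned about a quarter turn (90.6° measured) and still gripped against the spring. The dish is level, with the ball at rest about 7 mm off centre at the end, and I viewed 11 pictures, one over the limit of 10.

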